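# Set the feed selector for round bar stock

## Task

The next samples are round bar: with the fingertips, push the ball-knob lever of the feed selector out of its park slot, across the gate and fully home into the slot marked by the round plate, then take the hand away. Go straight there without entering any of the other marked slots, push gently, do not pull the knob up, and leave the loose things on the bench alone.

Things in the scene. Friction and masses are not known exactly. Their poses are not given: they have to be found in the camera images.
- selector: feed selector: grey box fixed on the bench, 150 mm (its x) by 124 mm (its y), 120 mm high to the top of its bright gate plate; the 12 mm high foot is 6 mm wider all round. Origin: centre of its underside; z up; +x points away from the robot, turned 0.2 to 0.8 rad to the right of the robot's x
- gate (a point): middle of the gate, on top of the plate. Slots are 14 mm wide, in the box's axes: a cross channel along y through this point joins two slots at y = +30 mm and two at y = -30 mm, each with closed ends at x = +35 or -35 mm. A fifth slot, park, at y = 0 runs only to x = -35 mm (towards the robot) and has no plate; the lever starts in it
- knob (a point): centre of the black ball knob, 34 mm diameter, on the lever, 170 mm from the pivot (inside the box on its z axis, 20 mm above the bench). Upright the centre is 190 mm above the bench, fully tilted about 175 mm. It moves about 50 mm along the box's x and y from the middle to a slot end or slot row; nothing else on the selector is above 124 mm
- stem (a point): point on the axis of the lever's steel stem (10 mm diameter) where it passes the gate, 97 mm from the pivot; fully home in a marked slot it stands about 28 mm along x and 28 mm along y from the middle of the box
- shift (a joint): tilt of the lever along the box's x, rad: 0 in the cross channel, about +0.30 fully home in a slot at the +x side, -0.30 at the -x side. Stays where it is left; about 2 N at the knob moves it
- select (a joint): tilt of the lever along the box's y, rad: 0 in line with park, about +0.30 in line with the slots at +y, -0.30 with those at -y; about 2 N at the knob moves it. It can change only while the stem is in the cross channel
- pull (a joint): lift of the ball knob along the stem, m: 0 down on its spring as it should stay, up to 0.012 when pulled up with 8 N or more
- plate_round: round profile plate: disc of 27 mm diameter, dark steel, 4 mm thick, fixed on the gate plate just outside the closed end of one of the four marked slots (which one varies). Origin: centre of its underside, 120 mm above the bench, 56 mm along x and 30 mm along y (+ or -) from the middle of the box
- plate_square: square profile plate: 24 x 24 mm, dark steel, 4 mm thick, fixed on the gate plate just outside the closed end of one of the four marked slots (which one varies). Origin: centre of its underside, 120 mm above the bench, 56 mm along x and 30 mm along y (+ or -) from the middle of the box
- plate_triangle: triangular profile plate: sides about 29 mm, dark steel, 4 mm thick, fixed on the gate plate just outside the closed end of one of the four marked slots (which one varies). Origin: centre of its underside, 120 mm above the bench, 56 mm along x and 30 mm along y (+ or -) from the middle of the box
- plate_flat: flat-bar profile plate: 9 mm (box x) x 28 mm (box y), dark steel, 4 mm thick, fixed on the gate plate just outside the closed end of one of the four marked slots (which one varies). Origin: centre of its underside, 120 mm above the bench, 56 mm along x and 30 mm along y (+ or -) from the middle of the box
- slug_0: bystander: upright plain metal slug, 25 mm diameter, 30 mm high, loose on the bench; origin: centre of its underside
- slug_2: bystander: upright plain metal slug, 32 mm diameter, 20 mm high, loose; origin: centre of its underside
- loupe: bystander: loupe with black upper ring, 46 mm diameter, 34 mm high, loose; origin: centre of its underside
- etchant: bystander: brown dropper bottle, 46 mm diameter, 120 mm high, loose; origin: centre of its underside

How it is judged:
At the end, for the whole second after the job is handed in: the lever rests in the slot of the round plate, its stem at the gate within 34 mm of the plate's centre (about 27 mm when against the slot's end, so within about 6 mm of fully home); the knob is down on its stem (under 3 mm of lift); the four loose things stand within 15 mm of where they were (horizontal distance between stem and plate_round below 0.034 m and value of joint pull below 0.003 m and velocity of joint shift between -0.05 and 0.05 rad/s and velocity of joint select between -0.05 and 0.05 rad/s and distance of each of slug_0, loupe, slug_2, etchant from where it was at the start of the episode below 0.015 m and angle between each of slug_0, loupe, slug_2, etchant's own z axis and vertical below 0.2 rad); the robot touches nothing.
It fails at once if the lever's stem goes more than about 10 mm into a slot marked by another plate ((horizontal distance between stem and plate_square below 0.046 m or horizontal distance between stem and plate_triangle below 0.046 m or horizontal distance between stem and plate_flat below 0.046 m) and (value of joint select above 0.2 rad or value of joint select below -0.2 rad)).
It fails at once if the knob is pulled up by more than 6 mm (value of joint pull above 0.006 m).
It fails at once if the selector is forced: more than 40 N between the gripper's fingers and it (contact force between the fingers and selector above 40 N).
It fails at once if a loose thing is moved by more than 20 mm or lifted (distance of any of slug_0, loupe, slug_2, etchant from where it was at the start of the episode above 0.02 m or height (world z) of any of slug_0, loupe, slug_2, etchant above 0.01 m).
It also fails if it takes over 54 s, if anything falls off the work surface, if the arm or the gripper's body presses on something with over 40 N, if the wrist force passes 120 N, or if a joint passes its speed limit or range.

## Robot

A 7-joint arm with a two-finger parallel gripper is mounted at the origin on a cart in front of the work surface, level with it; the furniture and walls round the work are solid. World frame = base frame: x ahead of the robot, y to its left, z up, the work surface at z = 0. Lengths are in m, angles in rad, forces in N, time in s.
With the tool pointing down it reaches from about 0.425 to 0.925 m from the base axis. Payload 6.8 kg.
Tool frame: the origin (TCP) lies midway between the tips of the shut fingers; the grasp point (between the pads) lies 19 mm behind it; z points along the fingers, y is the line along which they close (so a half turn about z gives the same grasp; the last joint's range is limited). The gripper opens to 88 mm and grips with 3 to 60 N. Pads are 20 mm wide; open, the fingers measure 115 mm over their backs; the gripper's body (75 mm by 178 mm) begins 61 mm behind the grasp point.
Start: joints at [-1.407, 0.477, 0.022, 1.555, -0.011, 1.109, -0.083], TCP at [0.181, 0.65, 0.223] pointing down, gripper open.
Joint ranges: [-2.96, 2.96], [-0.34, 2.1], [-1.41, 1.46], [0.24, 2.44], [-1.37, 4.51], [0.17, 1.92], [-2.96, 2.96]. Speed limits (rad/s): [2.39, 2.39, 3.14, 3.14, 3.14, 3.14, 3.14].

## Interface

Orientations are given as a unit quaternion [x, y, z, w].
In Python, from bench import telemetry, eyes, env gives the robot as it stands.
- The arm moves only by the shell command python3 -m handwheel 'ROWS'. ROWS is JSON, a list of rows, each a list of 7 numbers: the shift along the tool's x, y, z in cm, then the turn, a rotation vector about the tool's x, y, z in degrees, then the opening, from 0 (shut) to 1 (fully open). In form: [[tx, ty, tz, ax, ay, az, grip], ...]. A call has exactly 8 rows; each row is the pose to reach, as a shift and turn from the pose commanded when the call began, along the tool's axes at that moment; what a row does not reach only later rows make up. A row lasts 1/12 s, in which the tool goes at most 41.7 mm and 7.16 degrees, less where a joint would pass 70% of its speed; a pose out of reach is approached as far as the arm can. A call with a gripper value outside its range is refused whole. The fingers move at their own pace and stop on an object; the grip force is fixed at half the most. Time passes only in rows, so rows that repeat a pose let the fingers close, or fill a call up. It gives the time, the measured TCP pose, the force, the opening and the grip force at its end, in the units of the state.
- telemetry.sense(): the state, without advancing time (a new reading comes with each control period).
- eyes.read_camera(name): name is "side" or "top" or "wrist"; returns a dict with "img" (400x640x3 uint8, red, green, blue), "depth" (400x640 float32, m along the optical axis (not along the pixel's ray), 0 where there is no reading), "vertical_fov" (degrees; the focal length in pixels is half the picture's height over the tangent of half this angle, whatever the lens; pixels are square), "cx", "cy" (the principal point, pixels), "rvec" (rotation vector, rad) and "tvec" (3), from world to camera coordinates, as OpenCV has them; the wrist camera has in their place "T_tool_cam" (4x4, takes a point from camera to tool coordinates, whose origin is the TCP and whose axes are the flange's). Camera axes: x right, y down, z forward; pixel columns grow to the right and rows downward; lengths in m; the calibration is good to about 2 mm. A picture is of the moment at which its call begins: read the wrist's pose just before it.
- env.finish_job(): hands the job in; it is judged then, once.
The state is a dict: "t": time; "qpos": joint angles; "joint_velocities": joint speeds; "effort": joint torques, N m; "ee_pos": TCP position; "ee_rot": TCP orientation; "contact_force": force on the tool from outside, world axes, zero at the start; "torque": the same for the moment, N m; "width": finger opening in m; "gripper_force": force on a finger pad.
Only numpy, scipy, OpenCV 4.12 (cv2) and the standard library are available. Lean on these libraries where they do the work, as an engineer would, in place of code of your own. Each camera call takes 0.05 s, during which the arm holds its last target. There are 200 camera calls.

## Working session

There is one attempt and no reset: what is moved stays moved. The work goes in short steps, Python scripts to look and compute and a shell command to move; the robot and the scene stay as the last step left them, time stands still between calls to the robot, and variables do not carry over. Pictures are saved under pics/ and viewed, at most 10 in all, crops included, and the job is handed in when it is done.

```bash
mkdir -p pics; ls; cat > h.py <<'E'
import numpy as np, cv2
from bench import telemetry, eyes, env
from scipy.spatial.transform import Rotation as R
def cam(n):
    s=telemetry.sense(); c=eyes.read_camera(n); f=200/np.tan(np.radians(c["vertical_fov"])/2)
    if "rvec" in c:
        Rc=cv2.Rodrigues(np.array(c["rvec"],float))[0].T; o=-Rc@np.array(c["tvec"],float).ravel()
    else:
        Rt=R.from_quat(s["ee_rot"]).as_matrix(); T=np.array(c["T_tool_cam"]); Rc=Rt@T[:3,:3]; o=Rt@T[:3,3]+s["ee_pos"]
    return c,f,Rc,o
def ray(c,f,Rc,u,v): return Rc@np.array([(u-c["cx"])/f,(v-c["cy"])/f,1])
def onz(C,u,v,z):
    c,f,Rc,o=C; d=ray(c,f,Rc,u,v); return o+d*(z-o[2])/d[2]
def cloud(C):
    c,f,Rc,o=C; v,u=np.mgrid[:400,:640]; d=c["depth"]
    P=np.stack([(u-c["cx"])/f*d,(v-c["cy"])/f*d,d],-1)@Rc.T+o
    P[d==0]=np.nan; return P
def save(n,im): cv2.imwrite(f"pics/{n}.png",cv2.cvtColor(im,cv2.COLOR_RGB2BGR))
E
python3 - <<'E'
from h import *
for n in("top","side"):
    C=cam(n); save(n,C[0]["img"]); print(n,C[1],C[3],C[2][:,2])
    np.savez(f"{n}.npz",P=cloud(C),img=C[0]["img"])
s=telemetry.sense(); print(s)
E
```

```text
pics
top 512.9640364666376 [ 0.29417263 -0.29039583  1.28106961] [ 0.12127259  0.02258622 -0.99236224]
side 410.2047818324729 [0.41610691 0.61420354 0.7868996 ] [ 0.01531304 -0.80989499 -0.58637497]
{'t': 0.1, 'qpos': array([-1.40713352,  0.47770432,  0.02235793,  1.5563105 , -0.01148656,
        1.10925022, -0.08306038]), 'joint_velocities': array([ 1.07016917e-03, -2.43580710e-03,  9.80586859e-05, -2.70006795e-03,
       -2.92005779e-04, -8.92016668e-04,  3.30654923e-04]), 'effort': array([ 4.34743080e-03, -5.84090066e+01,  1.53997410e+00, -2.73311377e+01,
       -5.42231288e-02,  1.31765282e-02,  4.42496992e-05]), 'ee_pos': array([0.18107512, 0.64973142, 0.22180578]), 'ee_rot': array([ 1.35437591e-01,  9.90785579e-01, -7.70947997e-04, -3.99965859e-05]), 'contact_force': array([ 0.55319421,  0.04778046, -0.13857574]), 'torque': array([-0.00522053, -0.02025519, -0.01769385]), 'gripper_force': 0.0, 'width': 0.0877992650319111}
```

View pics/top.png

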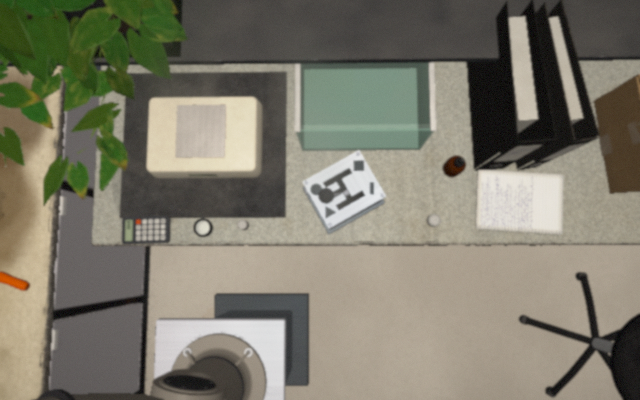

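View pics/side.png

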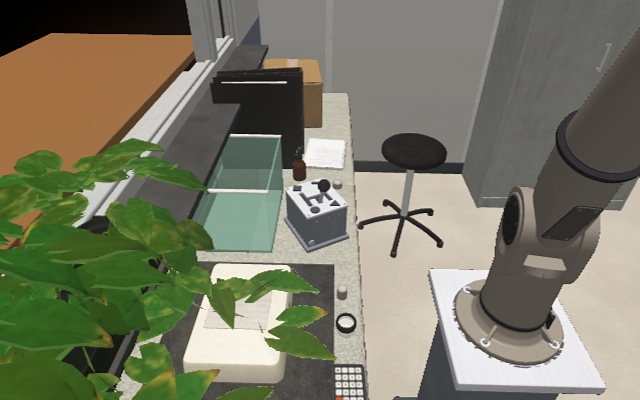

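The top picture shows the selector near (343,190), with the etchant at (455,165) and slugs at (433,220) and (244,226). The loupe is at (203,227), the green tank lies just behind the selector, and the gripper is off-picture to the left. The side picture shows the knob at (323,185) on the gate plate. Next I'll crop and measure.

```bash
python3 - <<'E'
from h import *
d=np.load("top.npz"); im=d["img"]; P=d["P"]
cr=im[140:240,285:405]; save("crop",cv2.resize(cr,None,fx=5,fy=5,interpolation=cv2.INTER_CUBIC))
# plate-top points
z=P[...,2]; m=((abs(z-0.12)<0.008)).astype(np.uint8); m[:,:285]=0; m[:,405:]=0; m[:140]=0; m[240:]=0
m=cv2.morphologyEx(m,cv2.MORPH_CLOSE,np.ones((7,7)))
n,l,st,_=cv2.connectedComponentsWithStats(m); k=1+st[1:,4].argmax(); Q=P[(l==k)&(abs(z-.12)<.008)]
print(st[k],np.median(Q[:,2])); r=cv2.minAreaRect((Q[:,:2]*1000).astype(np.float32)); print(r)
a=(z>0.15)&(z<.21); a[:,:285]=0;a[:,405:]=0;a[:140]=0;a[240:]=0
v,u=np.nonzero(a); print("knob",len(u),u.min(),u.max(),v.min(),v.max(),np.nanmean(P[a],0),np.nanmax(P[a],0),np.nanmin(P[a],0))
for nm,(u,v) in dict(etch=(455,165),s1=(433,220),s2=(244,226),loupe=(203,227),tank=(365,128),tankrim=(297,145),tankrim2=(433,130),tankback=(365,66)).items(): print(nm,P[v,u].round(3))
s=np.load("side.npz")["P"]; print("side knob",s[185,323])
E
```

```text
[ 302  150   84   79 3319] 0.12048502196616395
((457.22613525390625, -304.2681579589844), (124.48836517333984, 150.24066162109375), 29.248823165893555)
knob 194 318 333 188 202 [ 0.43240468 -0.26514801  0.19487818] [ 0.44844459 -0.24873207  0.20425345] [ 0.41750411 -0.28111849  0.18195955]
etch [ 0.516 -0.567  0.087]
s1 [ 0.392 -0.525  0.021]
s2 [ 0.378 -0.062  0.033]
loupe [0.376 0.039 0.032]
tank [ 0.628 -0.361  0.005]
tankrim [ 0.586 -0.188  0.002]
tankrim2 [ 0.57  -0.496  0.205]
tankback [ 0.786 -0.362  0.021]
side knob [ 0.43279027 -0.25024272  0.19461176]
```

View pics/crop.png

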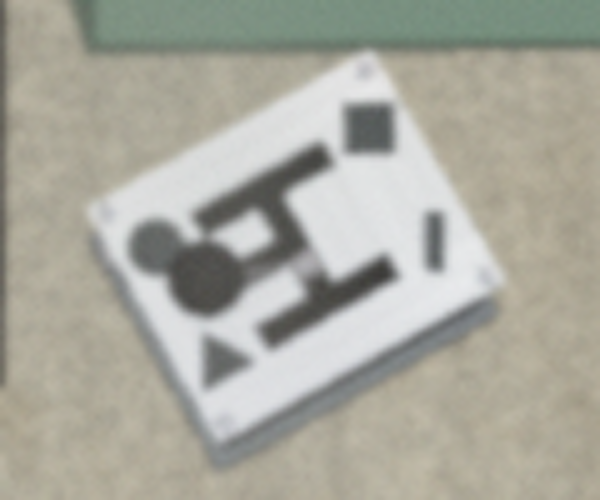

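The crop shows the round plate at (155,245), half beside the knob at (207,278). The triangle is at (225,362), the square at (370,128) and the flat bar at (432,240). The slots run lower-left to upper-right, so the box +x points at about -60.7° in the world, which is 0.47 rad right of the bearing to the box. The round plate therefore sits at the (-x,+y) corner. Next I'll check the obstacles on the way there.

```bash
python3 - <<'E'
from h import *
for n in("top","side"):
    P=np.load(n+".npz")["P"].reshape(-1,3); P=P[~np.isnan(P[:,0])]
    r=np.hypot(P[:,0],P[:,1]); b=np.degrees(np.arctan2(P[:,1],P[:,0]))
    print(n)
    for lo in range(-50,100,10):
        print(lo,[ (round(float(P[k][:,2].max()),2) if (k:=(b>=lo)&(b<lo+10)&(r>=q)&(r<q+.06)&(P[:,2]>-.05)).any() else None) for q in np.arange(.32,.75,.06)])
c=np.array([.457,-.304]); ex=np.array([.489,-.872]); ey=np.array([.872,.489])
for nm,x,y in [("A",-50,0),("A0",-85,0),("A1",-35,0),("B0",0,-40),("B1",0,20),("C0",45,50),("C1",-15,50),("round",-56,30)]: print(nm,(c+x/1000*ex+y/1000*ey).round(3))
E
```

```text
top
-50 [None, -0.0, 0.01, 0.13, 0.13, 0.01, 0.01, 0.21]
-40 [None, 0.01, 0.2, 0.2, 0.13, 0.2, 0.21, 0.21]
-30 [0.01, 0.01, 0.19, 0.2, 0.21, 0.21, 0.01, 0.26]
-20 [0.01, 0.02, 0.01, 0.07, 0.21, 0.21, 0.25, 0.26]
-10 [0.03, 0.03, 0.01, 0.08, 0.08, 0.08, 0.42, 0.4]
0 [0.04, 0.04, 0.01, 0.08, 0.08, 0.42, 0.48, 0.45]
10 [0.01, 0.02, 0.3, 0.31, 0.3, 0.4, 0.46, 0.47]
20 [0.02, 0.02, 0.29, 0.3, 0.29, 0.39, 0.46, 0.47]
30 [None, 0.02, 0.29, 0.3, 0.3, 0.3, 0.29, 0.31]
40 [None, -0.0, 0.01, 0.0, 0.01, 0.01, 0.01, 0.01]
50 [None, None, -0.0, 0.01, 0.01, 0.01, 0.01, 0.0]
60 [None, None, 0.01, 0.03, 0.03, 0.01, None, None]
70 [None, -0.0, 0.01, 0.01, 0.01, None, None, None]
80 [None, 0.01, 0.01, 0.01, None, None, None, None]
90 [None, 0.01, 0.01, 0.01, None, None, None, None]
side
-50 [None, -0.0, 0.0, 0.12, 0.13, None, 0.0, 0.21]
-40 [None, 0.0, 0.2, 0.2, 0.13, 0.2, 0.2, 0.21]
-30 [0.0, 0.01, 0.19, 0.19, 0.21, 0.2, None, 0.25]
-20 [0.0, 0.03, 0.01, 0.06, 0.21, 0.21, 0.25, 0.25]
-10 [0.03, 0.03, 0.03, 0.08, 0.07, 0.07, 0.42, 0.25]
0 [0.04, 0.04, 0.04, 0.08, 0.33, 0.42, 0.48, 0.48]
10 [0.0, 0.01, 0.29, 0.3, 0.32, 0.4, 0.46, 0.47]
20 [0.01, 0.02, 0.29, 0.29, 0.29, 0.39, 0.47, 0.49]
30 [None, 0.01, 0.29, 0.29, 0.29, 0.29, 0.42, 0.46]
40 [None, None, None, None, None, None, None, None]
50 [None, None, None, None, None, None, None, None]
60 [None, None, None, None, None, None, None, None]
70 [None, None, None, None, None, None, None, None]
80 [None, None, None, None, None, None, None, None]
90 [None, None, None, None, None, None, None, None]
A [ 0.433 -0.26 ]
A0 [ 0.415 -0.23 ]
A1 [ 0.44  -0.273]
B0 [ 0.422 -0.324]
B1 [ 0.474 -0.294]
C0 [ 0.523 -0.319]
C1 [ 0.493 -0.266]
round [ 0.456 -0.24 ]
```

The plant's leaves hang at z 0.29–0.49 over bearings 10–40° at r > 0.44. I'll carry the tool over them at z ≈ 0.45, keeping the radius small and shutting the fingers.

```bash
python3 -m handwheel '[[0,0,-4,0,0,7,0],[0,0,-8,0,0,14,0],[0,0,-12,0,0,21,0],[0,0,-16,0,0,28,0],[0,0,-20,0,0,35,0],[0,0,-23,0,0,42,0],[-2.5,-2.5,-23,0,0,42,0],[-5,-5,-23,0,0,42,0]]'; python3 - <<'E'
from h import *
s=telemetry.sense(); M=R.from_quat(s["ee_rot"]).as_matrix(); print(s["ee_pos"],s["qpos"].round(2),M.round(3),s["contact_force"])
for w in([.368,.309,.45],[.46,.04,.45],[.42,-.22,.45]): print((M.T@(np.array(w)-s["ee_pos"])*100).round(1))
E
```

```text
t: 0.77
ee_pos: [0.2149, 0.5899, 0.4538]
ee_rot: [0.48, 0.877, 0.001, -0.0]
contact_force: [0.3, -0.0, -0.3]
width: 0.0382
gripper_force: 0.0
[0.21486888 0.5898869  0.45376578] [-1.47  0.28  0.2   1.34 -0.06  1.53 -0.7 ] [[-0.539  0.842  0.001]
 [ 0.842  0.539  0.003]
 [ 0.002  0.002 -1.   ]] [ 0.31712862 -0.00184932 -0.33648019]
[-31.9  -2.2   0.3]
[-59.5  -9.    0.2]
[-79.3 -26.4   0.2]
```

```bash
python3 -m handwheel '[[-4,-0.3,0,0,0,4,0],[-8,-0.6,0,0,0,8,0],[-12,-0.9,0,0,0,12,0],[-16,-1.1,0,0,0,16,0],[-20,-1.4,0,0,0,20,0],[-24,-1.7,0,0,0,24,0],[-28,-2,0,0,0,28,0],[-31.9,-2.2,0,0,0,32,0]]'; python3 - <<'E'
from h import *
s=telemetry.sense(); M=R.from_quat(s["ee_rot"]).as_matrix(); print(s["qpos"].round(2),M.round(3))
for w in([.46,.04,.45],[.42,-.22,.45]): print((M.T@(np.array(w)-s["ee_pos"])*100).round(1))
E
```

```text
t: 1.43
ee_pos: [0.3689, 0.3053, 0.4524]
ee_rot: [0.706, 0.708, -0.0, -0.0]
contact_force: [0.3, -0.1, -0.9]
width: 0.0006
gripper_force: 0.0
[-1.24 -0.02  0.41  1.67  0.01  1.49 -0.82] [[-0.004  1.    -0.   ]
 [ 1.     0.004 -0.   ]
 [-0.    -0.    -1.   ]]
[-26.6   9.    0.2]
[-52.5   4.9   0.2]
```

```bash
python3 -m handwheel '[[-3.8,1.3,0,0,0,4,0],[-7.6,2.6,0,0,0,8,0],[-11.4,3.9,0,0,0,12,0],[-15.2,5.2,0,0,0,16,0],[-19,6.5,0,0,0,20,0],[-22.8,7.8,0,0,0,24,0],[-26.6,9,0,0,0,28,0],[-30.5,8.4,0,0,0,32,0]]'; python3 - <<'E'
from h import *
s=telemetry.sense(); M=R.from_quat(s["ee_rot"]).as_matrix(); print(s["qpos"].round(2),M.round(3))
for w in([.42,-.22,.32],): print((M.T@(np.array(w)-s["ee_pos"])*100).round(1))
print(np.degrees(np.arctan2(M[1,0],M[0,0])))
E
```

```text
t: 2.1
ee_pos: [0.4558, 0.0015, 0.4522]
ee_rot: [0.874, 0.486, -0.0, 0.001]
contact_force: [-0.6, -0.2, -0.6]
width: 0.0005
gripper_force: 0.0
[-0.94 -0.11  0.73  1.73  0.08  1.5  -0.77] [[ 0.527  0.85   0.   ]
 [ 0.85  -0.527 -0.001]
 [-0.001  0.001 -1.   ]]
[-20.7   8.6  13.3]
58.201650985496194
```

```bash
python3 -m handwheel '[[-2.6,1.1,0,0,0,4,0],[-5.2,2.2,0,0,0,8,0],[-7.8,3.3,1,0,0,12,0],[-10.4,4.3,3,0,0,16,0],[-13,5.4,5,0,0,20,0],[-15.6,6.5,8,0,0,24,0],[-18.2,7.5,10.5,0,0,28,0],[-20.7,8.6,13,0,0,29,0]]'; python3 - <<'E'
from h import *
s=telemetry.sense(); M=R.from_quat(s["ee_rot"]).as_matrix(); print(s["qpos"].round(2),np.degrees(np.arctan2(M[1,0],M[0,0])),M[:,2])
C=cam("wrist"); save("w1",C[0]["img"]); np.savez("w1.npz",P=cloud(C))
C=cam("top"); P=cloud(C); z=P[...,2]
a=(z>0.15)&(z<.21)&(np.hypot(P[...,0]-.433,P[...,1]+.262)<.03); print("top knob",a.sum(), np.nanmean(P[a],0) if a.any() else 0)
E
```

```text
t: 2.77
ee_pos: [0.4183, -0.2196, 0.3215]
ee_rot: [0.968, 0.252, 0.001, -0.001]
contact_force: [0.5, 0.1, -0.9]
width: 0.0002
gripper_force: 0.0
[-0.7   0.01  1.1   1.94 -0.01  1.2  -0.66] 29.204477342466788 [ 0.00139287  0.00165832 -0.99999765]
top knob 134 [ 0.42920377 -0.26818669  0.19510019]
```

View pics/w1.png

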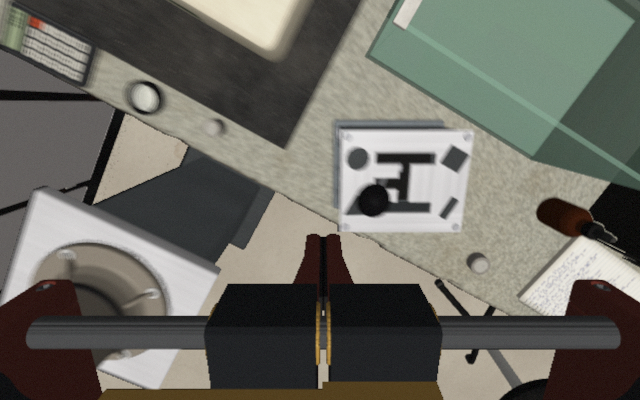

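The wrist picture is aligned with the box: right is box +x and up is box +y. The round plate is at (358,158), top left, and is clearly a disc. The square is at (455,158), the flat bar at (449,208), the triangle sits under the knob's left side, and the knob is at (373,200). I'll refine the positions from this view.

```bash
python3 - <<'E'
from h import *
C=cam("wrist"); g=cv2.cvtColor(C[0]["img"],cv2.COLOR_RGB2GRAY)
m=(g>150).astype(np.uint8); m[:115]=0;m[245:]=0;m[:,:330]=0;m[:,485:]=0
n,l,st,_=cv2.connectedComponentsWithStats(m); k=1+st[1:,4].argmax(); v,u=np.nonzero(l==k)
r=cv2.boxPoints(cv2.minAreaRect(np.stack([u,v],1).astype(np.float32))); W=np.array([onz(C,a,b,.12) for a,b in r])[:,:2]
c=W.mean(0); L=[np.linalg.norm(W[i]-W[(i+1)%4]) for i in range(4)]; i=int(np.argmax(L[:2])); e=(W[(i+1)%4]-W[i])/L[i]; e*=-np.sign(e[1])
print("centre",c,"sides",L[:2],"ex",e,np.degrees(np.arctan2(e[1],e[0])))
ey=np.array([-e[1],e[0]]); f=lambda p:np.array([(p[:2]-c)@e,(p[:2]-c)@ey])*1000
for nm,u,v,z in(("round",358,158,.124),("square",455,158,.124)): print(nm,f(onz(C,u,v,z)))
b=(g<35).astype(np.uint8); b[:170]=0;b[225:]=0;b[:,:350]=0;b[:,:350]=0; b[:,400:]=0
b=cv2.morphologyEx(b,cv2.MORPH_OPEN,cv2.getStructuringElement(cv2.MORPH_ELLIPSE,(17,17)))
ct=max(cv2.findContours(b,0,2)[0],key=cv2.contourArea); (x,y),rad=cv2.minEnclosingCircle(ct); p=onz(C,x,y,.177); print("knob",x,y,rad,p,f(p))
s=telemetry.sense(); print(f(s["ee_pos"]),s["t"])
E
```

```text
centre [ 0.45397211 -0.31273206] sides [np.float64(0.16914482616304383), np.float64(0.15718726569666183)] ex [ 0.48384524 -0.87515358] -61.06315639717426
round [-58.8183449   30.84588539]
square [50.84401354 30.87547285]
knob 370.9058532714844 195.0355682373047 17.163898468017578 [ 0.4321689  -0.26707887  0.177     ] [-50.5029332    3.00791861]
[-99.20727508  13.21384693] 2.9167
```

```bash
python3 -m handwheel '[[-1,0,3,0,0,0,0],[-1,0,6,0,0,0,0],[-1,0,9,0,0,0,0],[-1,0,12,0,0,0,0],[-1,0,14,0,0,0,0],[-1,0,15.5,0,0,0,0],[-1,0,15.5,0,0,0,0],[-1,0,15.5,0,0,0,0]]'
cat >> h.py <<'E'
c0=np.array([.455,-.3065]); EX=np.array([.486,-.874]); EY=np.array([.874,.486])
def box(p): return np.array([(p[:2]-c0)@EX,(p[:2]-c0)@EY])*1000
def report(n="top"):
    s=telemetry.sense(); print("tcp box",box(s["ee_pos"]).round(1),s["ee_pos"][2].round(4),"F",s["contact_force"].round(1),"q",s["qpos"].round(2),s["t"])
    for n in("top","side"):
        P=cloud(cam(n)); b=np.stack([(P[...,:2]-c0)@EX,(P[...,:2]-c0)@EY],-1); z=P[...,2]
        a=(z>.15)&(z<.212)&(abs(b)<.09).all(-1); im=None
        g=eyes.read_camera(n)["img"].max(-1); a&=g<70
        print(n,"knob",a.sum(),(np.nanmedian(b[a],0)*1000).round(1) if a.any() else None, P[a][:,2].max() if a.any() else None)
E
python3 -c "from h import *; report()"
```

```text
t: 3.58
ee_pos: [0.4115, -0.2222, 0.168]
ee_rot: [0.967, 0.255, -0.0, -0.0]
contact_force: [1.1, -0.1, 0.3]
width: 0.0006
gripper_force: 0.0
tcp box [-94.8   3. ] 0.168 F [ 1.1 -0.1  0.3] q [-0.47  0.31  1.    2.14 -0.35  0.86 -0.31] 3.5833
top knob 0 None None
side knob 85 [-54.1   7.8] 0.20206414790281368
```

```bash
python3 -m handwheel '[[-0.2,0.7,0,0,0,0,0],[-0.2,1.4,0,0,0,0,0],[-0.2,2.1,0,0,0,0,0],[-0.2,2.8,0,0,0,0,0],[-0.2,3.5,0,0,0,0,0],[-0.2,4.2,0,0,0,0,0],[-0.2,4.9,0,0,0,0,0],[-0.2,5.4,0,0,0,0,0]]'; python3 -c "from h import *; report()"
```

```text
t: 4.45
ee_pos: [0.436, -0.272, 0.1676]
ee_rot: [0.967, 0.254, -0.0, 0.0]
contact_force: [-1.0, 1.3, 2.3]
width: 0.0004
gripper_force: 1.1
tcp box [-39.4   0.1] 0.1676 F [-1.   1.3  2.3] q [-0.31  0.4   0.95  2.04 -0.42  0.9  -0.19] 4.45
top knob 0 None None
side knob 55 [-21.3   9.8] 0.21101556541574795
```

```bash
python3 -m handwheel '[[0,0.1,0,0,0,0,0],[0,0.2,0,0,0,0,0],[0,0.3,0,0,0,0,0],[0,0.4,0,0,0,0,0],[0,0.5,0,0,0,0,0],[0,0.6,0,0,0,0,0],[0,0.7,0,0,0,0,0],[0,0.7,0,0,0,0,0]]'; python3 -c "
from h import *; report(); C=cam('side'); save('s2',cv2.resize(C[0]['img'][150:260,265:365],None,fx=5,fy=5))"
```

```text
t: 5.32
ee_pos: [0.4392, -0.2773, 0.1677]
ee_rot: [0.967, 0.254, 0.0, 0.0]
contact_force: [-1.8, 0.3, 2.3]
width: 0.0004
gripper_force: 0.9
tcp box [-33.2   0.4] 0.1677 F [-1.8  0.3  2.3] q [-0.29  0.41  0.94  2.02 -0.43  0.91 -0.18] 5.3167
top knob 0 None None
side knob 52 [-14.4   9.6] 0.2048074484521878
```

View pics/s2.png

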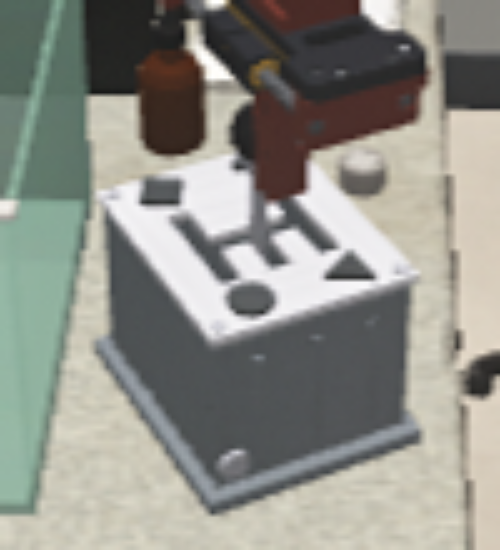

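The side crop shows the finger against the knob at about (245,130), with the stem at (260,215) almost in the cross channel. I'll keep going until the force rises at the channel wall.

```bash
python3 -m handwheel '[[0,0.1,0,0,0,0,0],[0,0.15,0,0,0,0,0],[0,0.2,0,0,0,0,0],[0,0.25,0,0,0,0,0],[0,0.3,0,0,0,0,0],[0,0.35,0,0,0,0,0],[0,0.4,0,0,0,0,0],[0,0.4,0,0,0,0,0]]'; python3 -c "
from h import *; report()"
```

```text
t: 6.23
ee_pos: [0.4411, -0.2808, 0.1676]
ee_rot: [0.967, 0.254, 0.0, 0.0]
contact_force: [-1.2, 2.3, 1.2]
width: 0.0001
gripper_force: 0.9
tcp box [-29.2   0.4] 0.1676 F [-1.2  2.3  1.2] q [-0.28  0.42  0.94  2.02 -0.43  0.91 -0.17] 6.2333
top knob 0 None None
side knob 63 [-12.3   9.7] 0.2105518317575359
```

```bash
python3 -m handwheel '[[0,0.05,0,0,0,0,0],[0,0.1,0,0,0,0,0],[0,0.15,0,0,0,0,0],[0,0.2,0,0,0,0,0],[0,0.25,0,0,0,0,0],[0,0.3,0,0,0,0,0],[0,0.3,0,0,0,0,0],[0,0.3,0,0,0,0,0]]'; python3 -c "
from h import *; report()"
```

```text
t: 7.1
ee_pos: [0.4426, -0.2834, 0.1677]
ee_rot: [0.967, 0.254, 0.0, 0.0]
contact_force: [-1.2, 1.5, 2.1]
width: 0.0004
gripper_force: 0.9
tcp box [-26.3   0.4] 0.1677 F [-1.2  1.5  2.1] q [-0.28  0.43  0.94  2.01 -0.43  0.92 -0.17] 7.1
top knob 0 None None
side knob 58 [-8.3 10.1] 0.207191854317042
```

```bash
python3 -m handwheel '[[0,0.05,0,0,0,0,0],[0,0.1,0,0,0,0,0],[0,0.15,0,0,0,0,0],[0,0.2,0,0,0,0,0],[0,0.25,0,0,0,0,0],[0,0.3,0,0,0,0,0],[0,0.3,0,0,0,0,0],[0,0.3,0,0,0,0,0]]'; python3 -c "
from h import *; report()
C=cam('side'); save('s3',cv2.resize(C[0]['img'][150:260,265:365],None,fx=5,fy=5))"
```

```text
t: 7.97
ee_pos: [0.444, -0.2858, 0.1676]
ee_rot: [0.967, 0.254, -0.0, -0.0]
contact_force: [-0.8, 1.9, 2.5]
width: 0.0007
gripper_force: 1.4
tcp box [-23.4   0.4] 0.1676 F [-0.8  1.9  2.5] q [-0.27  0.43  0.93  2.   -0.43  0.92 -0.17] 7.9667
top knob 0 None None
side knob 63 [-7.2  9.6] 0.21014333786653538
```

View pics/s3.png

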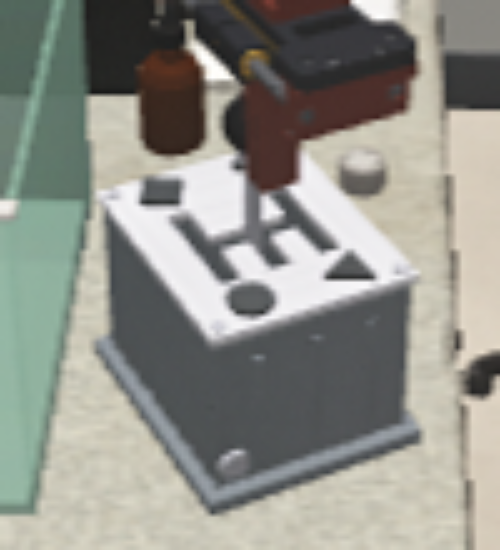

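```bash
python3 -m handwheel '[[0,0.05,0,0,0,0,0],[0,0.1,0,0,0,0,0],[0,0.15,0,0,0,0,0],[0,0.2,0,0,0,0,0],[0,0.25,0,0,0,0,0],[0,0.3,0,0,0,0,0],[0,0.3,0,0,0,0,0],[0,0.3,0,0,0,0,0]]'; python3 -c "
from h import *; report()"
```

```text
t: 8.88
ee_pos: [0.4444, -0.2865, 0.1673]
ee_rot: [0.967, 0.254, -0.001, -0.002]
contact_force: [-5.5, 8.8, 8.6]
width: 0.0003
gripper_force: 5.6
tcp box [-22.6   0.5] 0.1673 F [-5.5  8.8  8.6] q [-0.26  0.43  0.93  2.   -0.44  0.92 -0.16] 8.8833
top knob 0 None None
side knob 56 [-5.2 10. ] 0.20834854994177665
```

The wall is reached at about 10 N, so the lever is in the cross channel. Now I'll back off, go over the knob and come down on its -y side.

```bash
python3 -m handwheel '[[0,-2,0,0,0,0,0],[0,-3.5,0,0,0,0,0],[0,-3.5,-3.5,0,0,0,0],[0,-3.5,-7,0,0,0,0],[-2.5,-1,-7,0,0,0,0],[-4.8,2.2,-7,0,0,0,0],[-4.8,2.2,-7,0,0,0,0],[-4.8,2.2,-7,0,0,0,0]]'; python3 -c "
from h import *; report()
C=cam('wrist'); save('w2',C[0]['img'])"
```

```text
t: 9.75
ee_pos: [0.4133, -0.3347, 0.2382]
ee_rot: [0.968, 0.251, 0.0, 0.002]
contact_force: [0.1, 0.8, 0.5]
width: 0.0005
gripper_force: 0.0
tcp box [  4.4 -50.2] 0.2382 F [0.1 0.8 0.5] q [-0.25  0.35  1.03  1.93 -0.34  1.05 -0.14] 9.75
top knob 0 None None
side knob 107 [-7.8  5.3] 0.2063200274999516
```

View pics/w2.png

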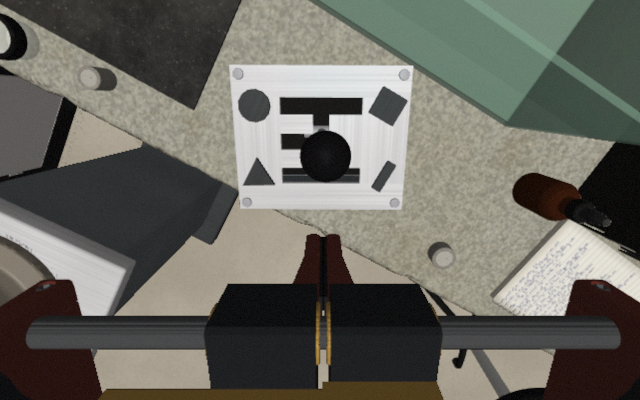

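The wrist picture shows the knob at (325,157), in line with the fingers at (322,240), and the stem in the cross channel. I'll descend and push towards +y.

```bash
python3 -m handwheel '[[0,0,3,0,0,0,0],[0,-0.2,6,0,0,0,0],[0,-0.2,7,0,0,0,0],[0,-0.2,7,0,0,0,0],[0.7,-0.2,7,0,0,0,0],[1.4,-0.2,7,0,0,0,0],[2.1,-0.2,7,0,0,0,0],[2.8,-0.2,7,0,0,0,0]]' && python3 -m handwheel '[[0.6,0,0,0,0,0,0],[1.2,0,0,0,0,0,0],[1.8,0,0,0,0,0,0],[2.3,0,0,0,0,0,0],[2.8,0,0,0,0,0,0],[3.1,0,0,0,0,0,0],[3.4,0,0,0,0,0,0],[3.4,0,0,0,0,0,0]]'; python3 -c "
from h import *; report()"
```

```text
t: 10.67
ee_pos: [0.4393, -0.316, 0.1689]
ee_rot: [0.967, 0.254, 0.001, 0.001]
contact_force: [-1.2, -2.0, 2.0]
width: 0.0003
gripper_force: 1.0
t: 11.33
ee_pos: [0.4678, -0.2985, 0.1673]
ee_rot: [0.967, 0.254, -0.0, -0.0]
contact_force: [-0.8, -0.8, -0.1]
width: 0.0002
gripper_force: 0.7
tcp box [-0.8 15.1] 0.1673 F [-0.8 -0.8 -0.1] q [-0.24  0.48  0.92  1.94 -0.47  0.95 -0.14] 11.3333
top knob 0 None None
side knob 143 [-7.4 43.3] 0.2090355793890637
```

```bash
python3 -m handwheel '[[0.1,0,0,0,0,0,0],[0.2,0,0,0,0,0,0],[0.3,0,0,0,0,0,0],[0.4,0,0,0,0,0,0],[0.5,0,0,0,0,0,0],[0.6,0,0,0,0,0,0],[0.7,0,0,0,0,0,0],[0.7,0,0,0,0,0,0]]'; python3 -c "
from h import *; report()
C=cam('side'); save('s4',cv2.resize(C[0]['img'][150:260,265:365],None,fx=5,fy=5))"
```

```text
t: 12.2
ee_pos: [0.4738, -0.2954, 0.1676]
ee_rot: [0.967, 0.254, -0.0, -0.0]
contact_force: [-1.6, -1.4, -1.9]
width: 0.0005
gripper_force: 0.9
tcp box [-0.5 21.8] 0.1676 F [-1.6 -1.4 -1.9] q [-0.24  0.49  0.92  1.94 -0.48  0.95 -0.15] 12.2
top knob 0 None None
side knob 145 [-7.7 49.9] 0.2109608436575925
```

View pics/s4.png

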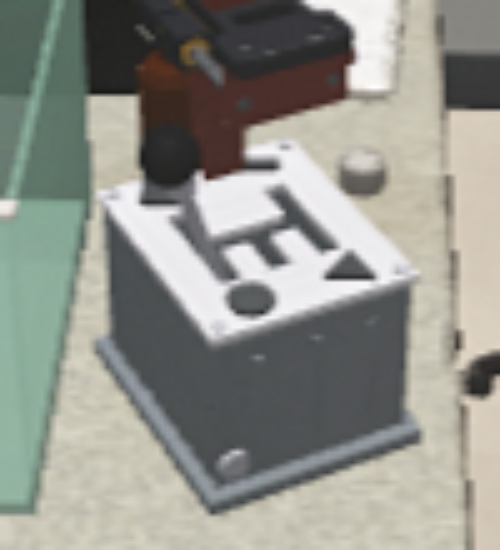

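The lever now leans to +y, with the knob at (170,155) in the crop and the stem arriving at the +y slot row. I'll press on gently until the wall shows in the force.

```bash
python3 -m handwheel '[[0.1,0,0,0,0,0,0],[0.2,0,0,0,0,0,0],[0.3,0,0,0,0,0,0],[0.4,0,0,0,0,0,0],[0.5,0,0,0,0,0,0],[0.5,0,0,0,0,0,0],[0.5,0,0,0,0,0,0],[0.5,0,0,0,0,0,0]]'; python3 -c "
from h import *; report()"
```

```text
t: 13.12
ee_pos: [0.4772, -0.2935, 0.1675]
ee_rot: [0.967, 0.254, -0.001, -0.0]
contact_force: [-4.3, -2.7, -2.9]
width: 0.0004
gripper_force: 2.6
tcp box [-0.6 25.7] 0.1675 F [-4.3 -2.7 -2.9] q [-0.25  0.49  0.92  1.93 -0.48  0.95 -0.16] 13.1167
top knob 0 None None
side knob 142 [-7.5 54.1] 0.20012827190154836
```

```bash
python3 -m handwheel '[[-2,0,0,0,0,0,0],[-3,0,0,0,0,0,0],[-3,0,-3.5,0,0,0,0],[-3,0,-7,0,0,0,0],[-1.5,3,-7,0,0,0,0],[0.5,5,-7,0,0,0,0],[2.5,5.2,-7,0,0,0,0],[2.5,5.2,-7,0,0,0,0]]'; python3 -c "
from h import *; report()
C=cam('wrist'); save('w3',C[0]['img']); P=np.load('top.npz')['P']; b=P[(P[...,2]>.19)&(P[...,2]<.23)&(P[...,1]>-.48)&(P[...,1]<-.2)&(P[...,0]>.5)&(P[...,0]<.7)]; print('rim min x',b[:,0].min(), b[:,2].max())"
```

```text
t: 13.98
ee_pos: [0.5306, -0.3239, 0.2378]
ee_rot: [0.967, 0.257, 0.002, 0.0]
contact_force: [0.1, 1.0, 0.3]
width: 0.0008
gripper_force: 0.0
tcp box [51.9 57.7] 0.2378 F [0.1 1.  0.3] q [-0.21  0.52  0.94  1.72 -0.46  1.14 -0.19] 13.9833
top knob 1 [ 9.5 46.7] 0.19034529931277122
side knob 116 [-7.  56.3] 0.2014333047347613
rim min x 0.5694809494722823 0.21248203429882762
```

View pics/w3.png

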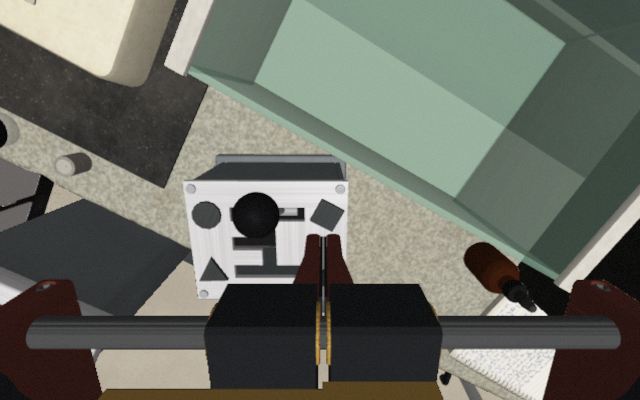

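The wrist picture shows the knob at (256,215) in the +y slot row, with the round plate at (206,214) on its left. I'll check the finger's y against the knob's.

```bash
python3 -c "
from h import *
C=cam('wrist'); print(box(onz(C,256,215,.182)),box(onz(C,206,214,.124)),box(telemetry.sense()['ee_pos']),telemetry.sense()['ee_pos'])"
```

```text
[ 2.80589959 54.03016927] [-56.10308414  33.74471939] [51.25627818 50.84000736] [ 0.52433973 -0.3265883   0.23788646]
```

```bash
python3 -m handwheel '[[0.2,0,3,0,0,0,0],[0.3,0,6,0,0,0,0],[0.3,0,7,0,0,0,0],[0.3,0,7,0,0,0,0],[0.3,-0.7,7,0,0,0,0],[0.3,-1.4,7,0,0,0,0],[0.3,-2.1,7,0,0,0,0],[0.3,-2.7,7,0,0,0,0]]' && python3 -m handwheel '[[0,-0.5,0,0,0,0,0],[0,-1,0,0,0,0,0],[0,-1.5,0,0,0,0,0],[0,-2,0,0,0,0,0],[0,-2.5,0,0,0,0,0],[0,-3,0,0,0,0,0],[0,-3.3,0,0,0,0,0],[0,-3.5,0,0,0,0,0]]'; python3 -c "
from h import *; report()"
```

```text
t: 14.95
ee_pos: [0.515, -0.3011, 0.1691]
ee_rot: [0.967, 0.254, 0.001, 0.001]
contact_force: [1.4, -1.6, 2.6]
width: 0.0006
gripper_force: 1.2
t: 15.62
ee_pos: [0.4968, -0.27, 0.1672]
ee_rot: [0.967, 0.254, -0.0, -0.0]
contact_force: [0.0, -1.7, -1.1]
width: 0.0009
gripper_force: 0.9
tcp box [-11.5  54.3] 0.1672 F [ 0.  -1.7 -1.1] q [-0.3   0.5   0.92  1.92 -0.49  0.96 -0.2 ] 15.6167
top knob 0 None None
side knob 137 [-45.2  57. ] 0.21072394122274096
```

```bash
python3 -m handwheel '[[0,-0.2,0,0,0,0,0],[0,-0.4,0,0,0,0,0],[0,-0.6,0,0,0,0,0],[0,-0.7,0,0,0,0,0],[0,-0.8,0,0,0,0,0],[0,-0.9,0,0,0,0,0],[0,-1,0,0,0,0,0],[0,-1,0,0,0,0,0]]'; python3 -c "
from h import *; report()"
```

```text
t: 16.48
ee_pos: [0.4925, -0.2619, 0.1677]
ee_rot: [0.967, 0.254, 0.0, -0.0]
contact_force: [-0.2, -1.8, -1.1]
width: -0.0003
gripper_force: 0.9
tcp box [-20.8  54.4] 0.1677 F [-0.2 -1.8 -1.1] q [-0.32  0.49  0.93  1.94 -0.48  0.95 -0.21] 16.4833
top knob 0 None None
side knob 141 [-53.8  55.7] 0.20334393878754797
```

```bash
python3 -m handwheel '[[0,-0.1,0,0,0,0,0],[0,-0.2,0,0,0,0,0],[0,-0.3,0,0,0,0,0],[0,-0.4,0,0,0,0,0],[0,-0.5,0,0,0,0,0],[0,-0.6,0,0,0,0,0],[0,-0.6,0,0,0,0,0],[0,-0.6,0,0,0,0,0]]'; python3 -c "
from h import *; report()"
```

```text
t: 17.35
ee_pos: [0.491, -0.2594, 0.1684]
ee_rot: [0.967, 0.254, 0.001, 0.003]
contact_force: [5.0, -10.2, -5.5]
width: 0.0003
gripper_force: 5.3
tcp box [-23.7  54.4] 0.1684 F [  5.  -10.2  -5.5] q [-0.33  0.48  0.94  1.95 -0.48  0.94 -0.22] 17.35
top knob 0 None None
side knob 138 [-57.3  55.7] 0.200346669070114
```

The lever is against the slot end at about 11 N. Now I'll back off and lift clear.

```bash
python3 -m handwheel '[[0,2,0,0,0,0,0],[0,3.5,0,0,0,0,0],[0,3.5,-3.5,0,0,0,0],[0,3.5,-7,0,0,0,0],[-2,3.5,-10,0,0,0,0],[-5,3.5,-13,0,0,0,0],[-6,3.5,-15,0,0,0,0],[-6,3.5,-15,0,0,0,0]]'; python3 -c "
from h import *; report()
C=cam('wrist'); save('w4',C[0]['img'])"
```

```text
t: 18.22
ee_pos: [0.4528, -0.3201, 0.322]
ee_rot: [0.968, 0.251, 0.003, 0.001]
contact_force: [0.8, -0.1, 0.4]
width: 0.0007
gripper_force: 0.0
tcp box [10.8 -8.5] 0.322 F [ 0.8 -0.1  0.4] q [-0.35  0.31  1.09  1.77 -0.29  1.23 -0.25] 18.2167
top knob 0 None None
side knob 117 [-58.7  54.7] 0.19387525024098484
```

View pics/w4.png

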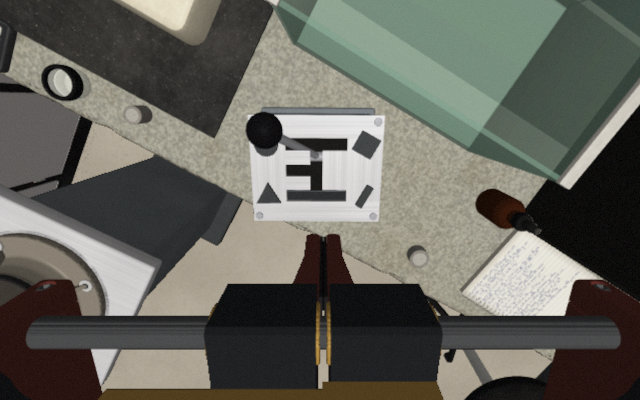

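The knob is at (264,130), over the round plate, in the (-x,+y) slot, and the loose things still stand. I'll do a last numeric check and then hand in.

```bash
python3 -c "
from h import *
C=cam('wrist'); k=box(onz(C,264,130,.177)); print(k, telemetry.sense()['contact_force'])
P=cloud(cam('top'))
for u,v in((455,165),(433,220),(244,226),(203,227)): print(P[v,u].round(3))
if k[0]<-44 and k[1]>42: print(env.finish_job())"
```

```text
[-47.69908195  52.29088357] [-0.20517187  0.2063258  -0.7760053 ]
[ 0.517 -0.568  0.084]
[ 0.392 -0.524  0.023]
[ 0.329 -0.195  0.758]
[ 0.328 -0.155  0.768]
the job is handed in; nothing more can be done
None
```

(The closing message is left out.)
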